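Reset the tripped battery pack and start the charger

TASK

One of the three battery packs has tripped: its round breaker button stands up higher than the other two. With a fingertip, gently press that button fully home, then press the charger's oblong start key all the way down, let it come back up and move clear. Do not touch the other two packs or the charger's round keys, and leave every pack and everything else standing where it is; nothing is to be picked up.

Things in the scene. Friction and masses are not known exactly. Their poses are not given: they have to be found in the camera images.
- pack_c: Battery pack, grey with a black top, 120 (its x) x 62 (its y) x 90 mm high, 0.5 to 1.0 kg, loose on the table; origin at the centre of its underside, z up. On its top, at x = -30 mm, y = 0, is a round white breaker button 20 mm across, and at x = +42 mm, y = +-16 mm two brass terminal posts 14 mm high. This is the tripped one: its button stands 17 mm above the pack's top instead of 8 mm.
- breaker_top (a point): Centre of the top face of the popped breaker button of pack_c; moves with the button. 105.5 to 107 mm above the table at the start, 98 mm when home.
- breaker (a joint): Travel of that button, m: 0 to 0.0015 at the start (popped out), 0.009 fully home against its stop. Moves straight down, takes about 4 N and stays where it is left (no spring).
- pack_a: Battery pack, grey with a black top, 120 (its x) x 62 (its y) x 90 mm high, 0.5 to 1.0 kg, loose on the table; origin at the centre of its underside, z up. On its top, at x = -30 mm, y = 0, is a round white breaker button 20 mm across, and at x = +42 mm, y = +-16 mm two brass terminal posts 14 mm high. Its button is already home (top 98 mm above the table): leave this pack alone.
- pack_b: Battery pack, grey with a black top, 120 (its x) x 62 (its y) x 90 mm high, 0.5 to 1.0 kg, loose on the table; origin at the centre of its underside, z up. On its top, at x = -30 mm, y = 0, is a round white breaker button 20 mm across, and at x = +42 mm, y = +-16 mm two brass terminal posts 14 mm high. Its button is already home (top 98 mm above the table): leave this pack alone.
- charger: Charger console, fixed, 170 x 170 mm, grey; origin at the centre of its underside. Its top is 60 mm high; over its far 70 mm (x from +15 to +85 mm) a display hood rises to 82 mm. Three black keys stand in a row along its y at x = -40 mm: the oblong start key in the middle (y = 0) and a round key each side (y = +-56 mm). All stand 12 mm above the console.
- start_top (a point): Centre of the top face of the oblong start key, 20 (charger x) x 40 (charger y) mm, 72 mm above the table when up.
- start (a joint): Travel of the start key, m: 0 up, 0.005 fully down. Sprung: it starts to move at 1.5 N, is fully down at 4 N, and comes back up when released.
- round_l_top (a point): Top of the round key at the charger's +y side, 18 mm across, 72 mm above the table; not to be touched.
- round_r_top (a point): Top of the round key at the charger's -y side, 18 mm across, 72 mm above the table; not to be touched.
- round_l (a joint): Travel of that round key, m; 0 up, 0.005 down.
- round_r (a joint): Travel of that round key, m; 0 up, 0.005 down.
- spool: Bystander, loose: red plastic solder spool, 44 mm across, 45 mm high, standing. Origin at its underside's centre.
- adapter: Bystander, loose: metal coaxial adapter, 18 mm across, 40 mm high, standing between packs. Origin at its underside's centre.
- plug: Bystander, loose: metal connector plug, 20 mm across, 32 mm high, standing between packs. Origin at its underside's centre.
- wrench: Bystander, loose: flat steel wrench, 160 mm long, lying in front.
- tape: Bystander, loose: black ring like a roll of tape, 90 mm across, 19 mm high, lying flat. Origin at its underside's centre.
- mug: Bystander, loose: white mug, 80 mm across, 90 mm high, at the back. Origin at its underside's centre.
- jar: Bystander, loose: screw-top jar, 56 mm across, 75 mm high, at the back. Origin at its underside's centre.
Mind the look-alikes: they are no part of the job. Leave any orange or turquoise look-alike of the pack_c alone.

How it is judged:
By the outcome, as a careful person would: the job done as asked, in the order asked, and still so for the second after the job is handed in, with the robot touching nothing.
It also fails if it takes over 48 s, if anything falls off the work surface, if the arm or the gripper's body presses on something with over 40 N, if the wrist force passes 120 N, or if a joint passes its speed limit or range.

ROBOT

A 6-joint arm with a two-finger parallel gripper is mounted at the origin on the work surface. World frame = base frame: x ahead of the robot, y to its left, z up, the work surface at z = 0. Lengths are in m, angles in rad, forces in N, time in s.
With the tool pointing down it reaches from about 0.35 to 0.775 m from the base axis. Payload 7.3 kg.
Tool frame: the origin (TCP) lies at the very end of the fingers, on their centre line; the grasp point (between the pads) lies 19 mm behind it; z points along the fingers, y is the line along which they close (so a half turn about z gives the same grasp; the last joint's range is limited). The gripper opens to 92 mm and grips with 3 to 60 N. Pads are 19 mm wide; open, the fingers measure 130 mm over their backs; the gripper's body (75 mm by 190 mm) begins 47 mm behind the grasp point.
Start: joints at [0.975, 0.342, 1.524, -0, 1.275, -0.146], TCP at [0.228, 0.473, 0.227] pointing down, gripper open.
Joint ranges: [-2.53, 2.53], [-0.77, 2.02], [0.04, 2.7], [-1, 4.14], [0.28, 2.66], [-3.11, 3.11]. Speed limits (rad/s): [2.57, 2.57, 3.14, 3.14, 3.14, 3.14].

INTERFACE

Orientations are given as a unit quaternion [x, y, z, w].
In Python, from bench import ctrl, read_camera, camera_model, models gives the robot as it stands.
- The arm moves only by the tool jog_arm, never from a script. Its argument "commands" is a list of rows, each a list of 5 numbers: the shift along the world's x, y, z in cm, then the turn about the world's z in rad, then the finger opening in cm, from 0 to 9.18. A call has 1 to 20 rows; each row is the pose to reach, as a shift and turn from the pose commanded when the call began; what a row does not reach only later rows make up. A row lasts 1/10 s, in which the tool goes at most 50 mm and 8.59 degrees, less where a joint would pass 70% of its speed; a pose out of reach is approached as far as the arm can. A call with a gripper value outside its range is refused whole. The fingers move at their own pace and stop on an object; the grip force is fixed at half the most. Time passes only in rows, so rows that repeat a pose let the fingers close. It gives the time, the measured TCP pose, the force, the opening and the grip force at its end, in the units of the state.
- ctrl.get_obs(): the state, without advancing time (a new reading comes with each control period).
- read_camera(name): name is "scene" or "top"; returns the picture (480x640x3 uint8, red, green, blue); there is no depth.
- camera_model(name): a dict with "camera_matrix" (3x3 intrinsics, pixels), "extrinsics" (4x4, takes a point from camera to world coordinates). Camera axes: x right, y up, looking along -z (the intrinsics and any distortion apply to the point x, -y, -z); pixel columns grow to the right and rows downward; lengths in m; the calibration is good to about 2 mm. A picture is of the moment at which its call begins. camera_model takes no time and is no camera call.
- ctrl.hand_in(): hands the job in; it is judged then, once.
Trained networks look in the newest picture that a camera, given by its name, has taken for a name from the list of things; names that differ only in an ending like _2 or _b are one class to them, and where a whole thing is asked for, a point or a joint stands for the part that bears it (a point fixed in the world has none). Each returns a list of dicts, best first, with "confidence" (0 to 1); they miss things now and then, are a little off and sometimes report something else, mostly with a low value. They report only what shows in the picture. A call takes as long as a camera call. They do not tell look-alikes from the thing itself.
- models.recognise(name, camera): "rect" ([left, top, right, bottom] in pixels, round what is visible of it).
- models.silhouettes(name, camera): "pixels" (480x640 bool, what is visible of it) and "rect" ([left, top, right, bottom] in pixels, round what is visible of it).
The state is a dict: "t": time; "qpos": joint angles; "qvel": joint speeds; "joint_efforts": joint torques, N m; "ee_pos": TCP position; "tool_rot": TCP orientation; "wrist_force": force on the tool from outside, world axes, zero at the start; "wrist_torque": the same for the moment, N m; "width": finger opening in m; "grip_force": force on a finger pad.
Only numpy, scipy, OpenCV 4.12 (cv2) and the standard library are available. Lean on these libraries where they do the work, as an engineer would, in place of code of your own. Each camera call takes 0.05 s, during which the arm holds its last target. There are 200 camera calls.

## Working session

There is one attempt and no reset: what is moved stays moved. The work goes in short steps, Python scripts to look and compute and a tool call to move; the robot and the scene stay as the last step left them, time stands still between calls to the robot, and variables do not carry over. Pictures are saved under pics/ and viewed, at most 10 in all, crops included, and the job is handed in when it is done.

Besides the shell and the picture viewer there is one more tool, called in YAML: its name, and indented under it one key for each argument. jog_arm: Moves the arm, as the interface text tells. Its arguments: {"type":"object","properties":{"commands":{"type":"array"}},"required":["commands"]}

```bash
mkdir -p pics; cat > h.py <<'E'
import numpy as np, cv2
from bench import ctrl, read_camera, camera_model, models
def cam(n):
    m=camera_model(n); return np.array(m["camera_matrix"]),np.array(m["extrinsics"]),m
def ray(n,u,v,z):
    K,E,_=cam(n); d=np.linalg.inv(K)@[u,v,1]; d=E[:3,:3]@[d[0],-d[1],-d[2]]; o=E[:3,3]
    return o+d*(z-o[2])/d[2]
def proj(n,p):
    K,E,_=cam(n); c=E[:3,:3].T@(np.array(p)-E[:3,3]); q=K@[c[0],-c[1],-c[2]]; return q[:2]/q[2]
def save(n,f):
    im=read_camera(n); cv2.imwrite("pics/"+f,im[:,:,::-1]); return im
E
python3 - <<'E'
from h import *
for n in("top","scene"):
    save(n,n+"0.png"); m=camera_model(n); print(n,m)
    for k in("pack_c","breaker_top","charger","start_top","round_l_top"):
        for r in models.recognise(k,n): print(k,np.round(r["rect"]),round(r["confidence"],2))
E
```

```text
top {'camera_matrix': array([[619.37630176,   0.        , 316.3584012 ],
       [  0.        , 619.37630176, 232.87047782],
       [  0.        ,   0.        ,   1.        ]]), 'extrinsics': array([[-0.00540149,  0.99154447, -0.12965486,  0.40267884],
       [-0.99996192, -0.00446708,  0.00749662, -0.01479213],
       [ 0.00685405,  0.12969042,  0.99153085,  1.29496794],
       [ 0.        ,  0.        ,  0.        ,  1.        ]])}
pack_c [475. 236. 548. 302.] 0.87
pack_c [426. 175. 472. 241.] 0.85
pack_c [281. 184. 318. 254.] 0.77
pack_c [360. 179. 400. 248.] 0.75
pack_c [176. 338. 249. 378.] 0.7
pack_c [406. 297. 449. 343.] 0.37
breaker_top [184. 359. 196. 368.] 0.66
breaker_top [524. 248. 534. 261.] 0.57
breaker_top [295. 228. 304. 236.] 0.51
breaker_top [362. 178. 402. 246.] 0.36
charger [121. 199. 224. 300.] 0.77
start_top [160. 263. 187. 280.] 0.72
start_top [336. 215. 348. 223.] 0.67
start_top [281. 187. 319. 252.] 0.48
start_top [116. 198. 223. 297.] 0.32
round_l_top [141. 271. 147. 278.] 0.59
scene {'camera_matrix': array([[435.53013317,   0.        , 315.96878472],
       [  0.        , 435.53013317, 242.29212709],
       [  0.        ,   0.        ,   1.        ]]), 'extrinsics': array([[-0.30414178, -0.65316392,  0.69345128,  1.16964434],
       [ 0.95252673, -0.19796195,  0.23130907,  0.19660103],
       [-0.01380578,  0.73088163,  0.6823646 ,  0.69792447],
       [ 0.        ,  0.        ,  0.        ,  1.        ]])}
pack_c [216. 228. 264. 298.] 0.93
pack_c [394. 183. 455. 231.] 0.8
pack_c [150. 216. 209. 286.] 0.77
pack_c [136. 178. 195. 236.] 0.73
pack_c [294. 235. 345. 309.] 0.63
breaker_top [143. 187. 152. 198.] 0.48
charger [408. 244. 508. 333.] 0.95
start_top [441. 256. 463. 264.] 0.79
round_l_top [474. 255. 486. 266.] 0.49
```

View pics/top0.png

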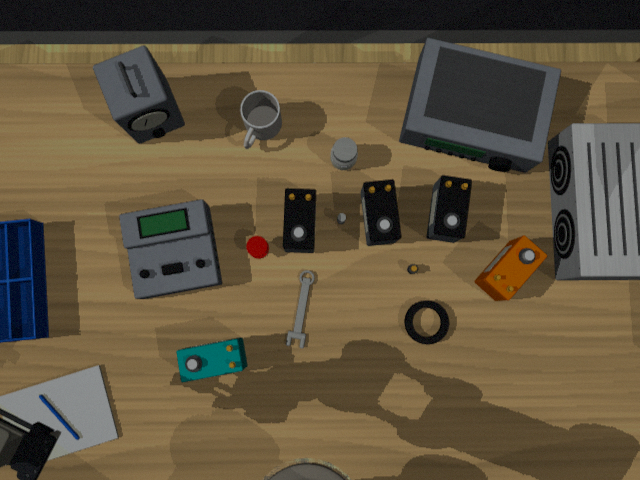

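View pics/scene0.png

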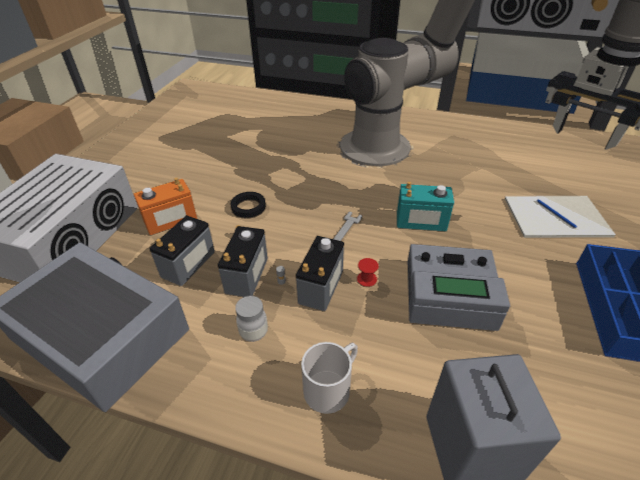

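The top view shows the grey packs with buttons at about (298,233), (384,225) and (452,221). The charger's start key is at (174,268). In the scene view the rightmost grey pack's button (325,243) looks tallest, so I'll enlarge to check.

```bash
python3 - <<'E'
from h import *
s=cv2.imread("pics/scene0.png"); t=cv2.imread("pics/top0.png")
a=cv2.resize(s[205:315,140:360],(800,400)[0:2],interpolation=cv2.INTER_CUBIC)
a=cv2.resize(s[210:290,150:350],(800,320),interpolation=cv2.INTER_CUBIC)
b=cv2.resize(t[175:255,280:480],(800,280),interpolation=cv2.INTER_CUBIC)
cv2.imwrite("pics/z.png",np.vstack([a,b]))
# button blobs
for nm,im,roi in(("top",t,(175,255,280,480)),("scene",s,(210,300,150,350))):
    y0,y1,x0,x1=roi; c=im[y0:y1,x0:x1].astype(int)
    m=((c.min(2)>150)&(c.max(2)-c.min(2)<25)).astype(np.uint8)
    n,_,st,ce=cv2.connectedComponentsWithStats(m)
    for i in range(1,n):
        if st[i,4]>15: print(nm,st[i,:2]+[x0,y0],st[i,2:],ce[i]+[x0,y0])
for u,v in((298,233),(384,225),(452,221)):
    for z in(.098,.1065):
        p=ray("top",u,v,z); print(u,v,z,p.round(4),proj("scene",p).round(1))
E
```

```text
scene [183 221] [10  6 43] [187.6744186  223.65116279]
scene [241 231] [10  6 48] [245.625 233.5  ]
scene [321 239] [10  8 52] [325.46153846 241.61538462]
298 233 0.098 [0.5591 0.0119 0.098 ] [325.  243.9]
298 233 0.1065 [0.558  0.0117 0.1065] [325.  240.4]
384 225 0.098 [ 0.5741 -0.1561  0.098 ] [245.4 232.5]
384 225 0.1065 [ 0.5729 -0.1551  0.1065] [245.5 229.1]
452 221 0.098 [ 0.5814 -0.2894  0.098 ] [186.8 222.6]
452 221 0.1065 [ 0.5802 -0.2875  0.1065] [187.  219.4]
```

View pics/z.png

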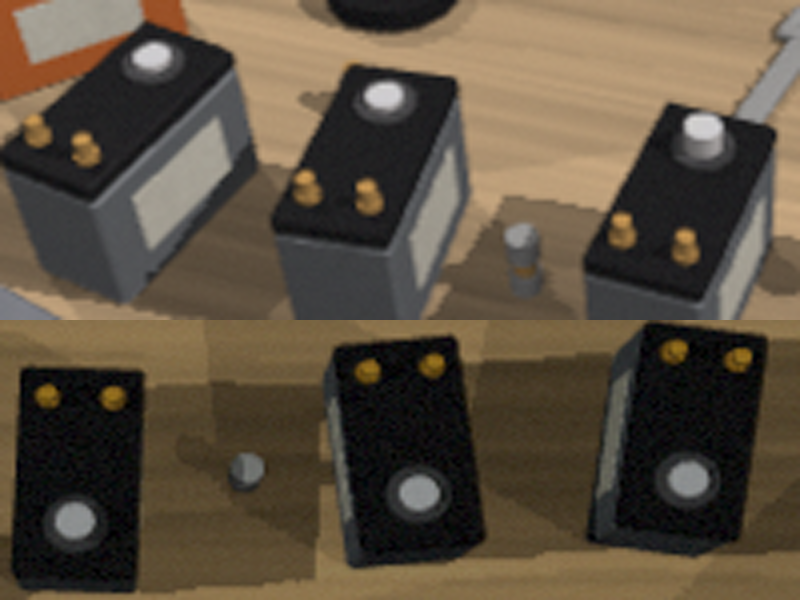

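The crop settles it: the button standing proud belongs to the pack at the left of the top view, at top pixel (298.5,232.5) and scene pixel (326,241.5). That is near (0.558, 0.012). The other two buttons are flush.

```bash
python3 - <<'E'
from h import *
from scipy.spatial.transform import Rotation as R
o=ctrl.get_obs(); print(o["t"],o["ee_pos"],R.from_quat(o["tool_rot"]).as_matrix().round(3),o["width"])
print("btn",ray("top",298.5,232.5,.1065), "key",ray("top",173.5,268,.072), ray("scene",453.5,259,.072))
a,b=ray("top",145,273.5,.072),ray("top",201,263.5,.072);print(a,b,(a+b)/2,np.arctan2(*(a-b)[[1,0]])-np.pi/2)
E
```

```text
0.6 [0.22823434 0.47278493 0.22670499] [[-0.901  0.435 -0.   ]
 [ 0.435  0.901 -0.   ]
 [ 0.    -0.    -1.   ]] 0.09192271406667625
btn [0.55896429 0.01077431 0.1065    ] key [0.49394628 0.2582873  0.072     ] [0.50022013 0.26409461 0.072     ]
[0.4833688  0.31409877 0.072     ] [0.50258367 0.20424881 0.072     ] [0.49297624 0.25917379 0.072     ] 0.1731672784871996
```

jog_arm:
  commands:
    - [33,-46.2,0,0.45,0]
    - [33,-46.2,0,0.45,0]
    - [33,-46.2,0,0.45,0]
    - [33,-46.2,0,0.45,0]
    - [33,-46.2,0,0.45,0]
    - [33,-46.2,0,0.45,0]
    - [33,-46.2,0,0.45,0]
    - [33,-46.2,0,0.45,0]
    - [33,-46.2,0,0.45,0]
    - [33,-46.2,0,0.45,0]
    - [33,-46.2,0,0.45,0]
    - [33,-46.2,0,0.45,0]
    - [33,-46.2,0,0.45,0]
    - [33,-46.2,-4,0.45,0]
    - [33,-46.2,-8,0.45,0]
    - [33,-46.2,-9,0.45,0]
    - [33,-46.2,-9,0.45,0]

```text
t: 2.3
ee_pos: [0.5572, 0.0115, 0.1358]
tool_rot: [-0.0, 1.0, 0.0, -0.002]
wrist_force: [0.0, 0.4, 0.3]
width: 0.0002
grip_force: 0.0
```

```bash
python3 - <<'E'
from h import *
o=ctrl.get_obs(); p=o["ee_pos"]; print(o["t"],p,o["wrist_force"],o["width"])
s=save("scene","s1.png");t=save("top","t1.png")
print(proj("scene",p),proj("top",p))
a=cv2.resize(s[180:300,265:385],(400,400),interpolation=cv2.INTER_CUBIC)
b=cv2.resize(t[165:285,240:360],(400,400),interpolation=cv2.INTER_CUBIC)
cv2.imwrite("pics/z1.png",np.hstack([a,b])[:,:,::-1])
E
```

```text
2.3 [0.55721261 0.01149397 0.13579066] [0.04581189 0.36185198 0.25339783] 0.0002328730852550627
[325.03021358 229.08471534] [297.78299301 231.40017389]
```

View pics/z1.png

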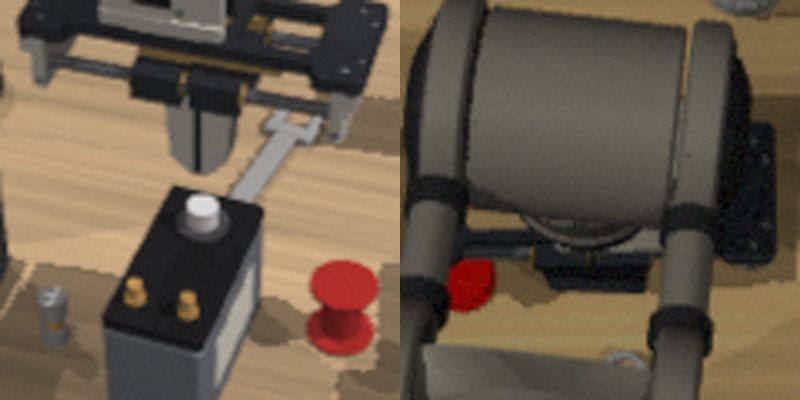

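The tip (scene pixel 325,231) is right above the popped button (326,242). Next I'll descend gently.

jog_arm:
  commands:
    - [0.1,0,-1,0,0]
    - [0.1,0,-2,0,0]
    - [0.1,0,-2.5,0,0]
    - [0.1,0,-2.8,0,0]
    - [0.1,0,-2.9,0,0]
    - [0.1,0,-3.0,0,0]
    - [0.1,0,-3.1,0,0]
    - [0.1,0,-3.2,0,0]
    - [0.1,0,-3.3,0,0]
    - [0.1,0,-3.4,0,0]
    - [0.1,0,-3.5,0,0]
    - [0.1,0,-3.6,0,0]
    - [0.1,0,-3.6,0,0]
    - [0.1,0,-3.6,0,0]

```text
t: 3.8
ee_pos: [0.5593, 0.0108, 0.1006]
tool_rot: [-0.0, 1.0, 0.0, -0.0]
wrist_force: [-0.1, 0.6, 2.2]
width: -0.0001
grip_force: 0.9
```

jog_arm:
  commands:
    - [0,0,-0.05,0,0]
    - [0,0,-0.1,0,0]
    - [0,0,-0.15,0,0]
    - [0,0,-0.2,0,0]
    - [0,0,-0.2,0,0]

```text
t: 4.3
ee_pos: [0.5593, 0.0108, 0.0987]
tool_rot: [-0.0, 1.0, 0.0, 0.0]
wrist_force: [-0.9, -0.8, 2.8]
width: 0.0005
grip_force: 1.6
```

jog_arm:
  commands:
    - [0,0,-0.05,0,0]
    - [0,0,-0.1,0,0]
    - [0,0,-0.1,0,0]

```text
t: 4.6
ee_pos: [0.5593, 0.0108, 0.0982]
tool_rot: [-0.0, 1.0, -0.0, 0.0]
wrist_force: [-2.7, -0.7, 7.6]
width: 0.0004
grip_force: 3.6
```

jog_arm:
  commands:
    - [0,0,-0.05,0,0]
    - [0,0,-0.05,0,0]

```text
t: 4.8
ee_pos: [0.5594, 0.0108, 0.0982]
tool_rot: [-0.0, 1.0, -0.0, 0.0]
wrist_force: [-2.8, 0.5, 10.8]
width: 0.0003
grip_force: 5.3
```

jog_arm:
  commands:
    - [0,0,0.5,0,0]
    - [0,0,2,0,0]
    - [0,0,5,0,0]
    - [-6.3,25,5,0.17,0]
    - [-6.3,25,5,0.17,0]
    - [-6.3,25,5,0.17,0]
    - [-6.3,25,5,0.17,0]
    - [-6.3,25,5,0.17,0]
    - [-6.3,25,5,0.17,0]
    - [-6.3,25,5,0.17,0]
    - [-6.3,25,2,0.17,0]
    - [-6.3,25,1,0.17,0]
    - [-6.3,25,1,0.17,0]

```text
t: 6.1
ee_pos: [0.4956, 0.259, 0.1055]
tool_rot: [-0.084, 0.996, -0.001, -0.002]
wrist_force: [0.5, -0.5, 0.4]
width: 0.0006
grip_force: 0.0
```

```bash
python3 - <<'E'
from h import *
o=ctrl.get_obs(); p=o["ee_pos"]; print(o["t"],p,o["wrist_force"])
s=save("scene","s2.png")
print(proj("scene",p),proj("scene",[.496,.261,.072]))
for k in("start_top","round_l_top"):
    for r in models.recognise(k,"scene"): print(k,np.round(r["rect"],1),round(r["confidence"],2))
a=cv2.resize(s[200:320,395:515],(400,400),interpolation=cv2.INTER_CUBIC)
b=cv2.resize(s[200:320,265:385],(400,400),interpolation=cv2.INTER_CUBIC)
cv2.imwrite("pics/z2.png",np.hstack([a,b])[:,:,::-1])
E
```

```text
6.1 [0.49561451 0.25899397 0.10553619] [ 0.54220733 -0.53127245  0.44553079]
[454.47777707 244.86566518] [452.10610087 257.26215391]
start_top [443.4 256.5 465.2 263.5] 0.66
round_l_top [231.1 194.5 266.6 219.3] 0.69
```

View pics/z2.png

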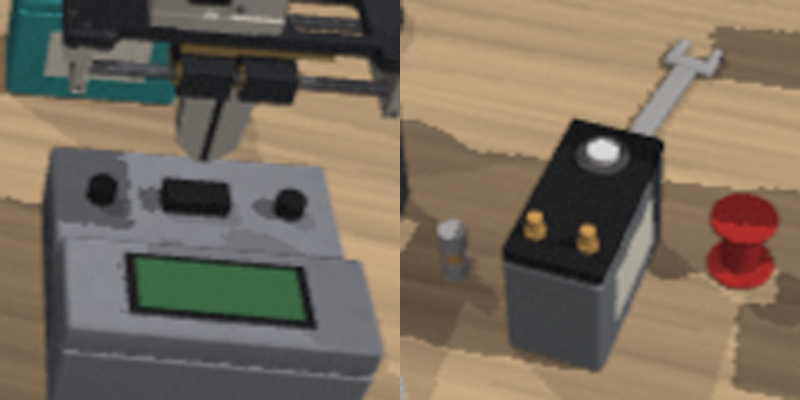

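The breaker is now low like the others and its pack hasn't moved. The tip (456,247) is above the key top (454,257), so I'll press the start key.

jog_arm:
  commands:
    - [0,0,-1,0,0]
    - [0,0,-2,0,0]
    - [0,0,-2.8,0,0]
    - [0,0,-3.1,0,0]
    - [0,0,-3.2,0,0]
    - [0,0,-3.3,0,0]
    - [0,0,-3.4,0,0]
    - [0,0,-3.5,0,0]
    - [0,0,-3.6,0,0]
    - [0,0,-3.7,0,0]
    - [0,0,-3.7,0,0]

```text
t: 7.35
ee_pos: [0.4964, 0.2609, 0.0704]
tool_rot: [-0.085, 0.996, 0.0, 0.0]
wrist_force: [0.1, 0.0, 2.6]
width: 0.0005
grip_force: 1.2
```

jog_arm:
  commands:
    - [0,0,-0.1,0,0]
    - [0,0,-0.2,0,0]
    - [0,0,-0.3,0,0]
    - [0,0,-0.35,0,0]
    - [0,0,-0.35,0,0]

```text
t: 7.85
ee_pos: [0.4964, 0.2609, 0.0672]
tool_rot: [-0.085, 0.996, 0.0, 0.0]
wrist_force: [-1.3, -1.2, 7.2]
width: 0.0004
grip_force: 3.2
```

jog_arm:
  commands:
    - [0,0,-0.05,0,0]
    - [0,0,-0.08,0,0]
    - [0,0,-0.08,0,0]

```text
t: 8.15
ee_pos: [0.4965, 0.2609, 0.0671]
tool_rot: [-0.085, 0.996, 0.0, 0.001]
wrist_force: [-3.9, -0.7, 11.3]
width: 0.0004
grip_force: 5.9
```

The key is against its stop: z stays at 0.067 while the force rises to 11 N. I'll lift off and clear.

jog_arm:
  commands:
    - [0,0,0.5,0,0]
    - [0,0,2,0,0]
    - [0,0,6,0,0]
    - [0,0,11,0,0]
    - [0,0,15,0,0]
    - [-10,10,15,0,0]
    - [-10,10,15,0,0]
    - [-10,10,15,0,0]
    - [-10,10,15,0,0]
    - [-10,10,15,0,0]
    - [-10,10,15,0,0]

```text
t: 9.25
ee_pos: [0.3968, 0.3602, 0.2156]
tool_rot: [-0.085, 0.996, -0.0, -0.0]
wrist_force: [-0.2, -0.7, -0.5]
width: 0.0003
grip_force: 0.0
```

```bash
python3 - <<'E'
from h import *
print(ctrl.get_obs()["wrist_force"])
save("scene","s3.png")
E
```

```text
[-0.21220733 -0.65685771 -0.49259221]
```

View pics/s3.png

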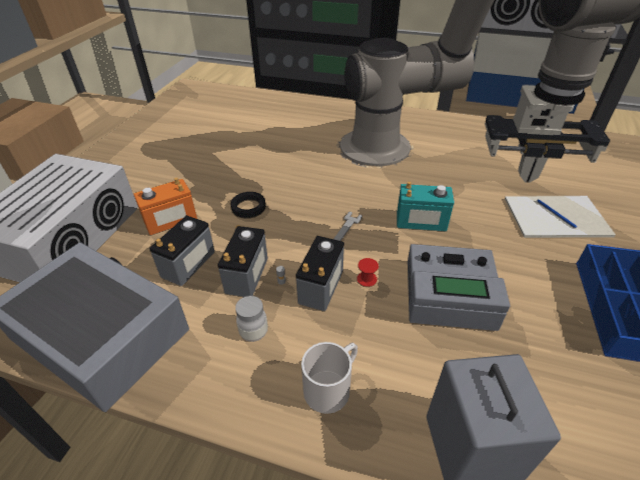

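The breaker button (325,245) is home, the start key (453,259) is back up, everything else is where it was, and the arm is clear.

```bash
python3 -c "
from h import *
print(ctrl.hand_in())"
```

```text
the job is handed in; nothing more can be done
None
```

I pressed pack_c's breaker button fully home, then pressed the start key to its stop and released it; the arm is clear, nothing else moved in the final picture, and the job is handed in (no verdict was returned).

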